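# Park the saucepan and hold the keeper rod at its mark

## Task

Make the van's hob ready for the road: slide the saucepan sideways over the hob plate, without lifting or tipping it, from the round place to the square place so that its base sits wholly inside the square outline. Then pull the sprung telescopic keeper rod on the far side of the hob out of its tube until its pointer is level with the upright mark plate, and finish while still holding it there, steady against its spring, so that I can pin it. Leave the other things on the shelf where they are.

Things in the scene. Friction and masses are not known exactly. Their poses are not given: they have to be found in the camera images.
- hob: Flat dark steel hob plate, fixed: 160 mm (its x) by 360 mm (its y), top 12 mm above the shelf. Origin: centre of its underside, on the shelf. +x points away from the robot (turned up to 0.12 rad). Two outlines lie flush on its top, 176 mm apart along its y, one round, one square; which is left and which right varies.
- round_place: Round outline, thin bright metal line, 132 mm across, on the hob: the saucepan stands here at the start. Nothing to bump into. Origin: its centre, on the hob's top (12 mm above the shelf).
- square_place: Square outline, thin bright metal line, 130 mm a side, on the hob: where the saucepan must go. Nothing to bump into. Origin: its centre, on the hob's top. Axes as the hob's.
- saucepan: White enamel saucepan, loose, 0.25 to 0.49 kg: base 104 mm across, rim 116 mm, 70 mm high, wall 4 mm. Origin: centre of its underside. Handle: level flat bar 18 mm wide, 8 mm thick, along the pan's -x from 55 to 155 mm from its axis, mid-height 50 mm above the pan's underside (62 mm above the shelf). At the start it points at the robot, give or take about 0.6 rad.
- keeper: Fixed holder of the keeper rod, on the hob's far side: base strip and two brackets 55 mm high with an aluminium tube, 18 mm across, 240 mm long, axis 45 mm above the shelf. Origin: on the shelf under the tube's mouth. The tube runs from there along the holder's +y (to the robot's left); the rod draws out along its -y (to the right).
- rod: Inner rod, 11 mm thick, sliding along the holder's y; axes as the holder's, origin at the holder's when fully in (as at the start). At its end an upright black grip block, 24 mm (x) by 16 mm (y), from 35 to 115 mm above the shelf, at y = -35 mm in this frame. Draws out at most 190 mm. A spring pulls it back in: 3.3 N when in, plus 5.5 N per 100 mm drawn.
- rod_grip (a point): Point on the axis of the rod's grip block, 95 mm above the shelf, 20 mm below its top: a good place to grip from above. Moves with the rod.
- rod_pointer (a point): Tip of the small flat pointer, 4 mm wide and 6 mm thick, that sticks out of the foot of the grip block along the holder's +x (away from the robot), 45 mm above the shelf and 28 mm from the rod's axis. Moves with the rod.
- mark: The length mark: fixed upright steel plate 24 mm (x) by 4 mm (y), 53 mm high, on a small foot, its near edge 37 mm beyond the rod's axis; the pointer passes it without touching. 100 to 150 mm right of the pointer's start. Origin: under the plate, 8 mm behind that edge, on the shelf; axes as the holder's. The pointer is level with it when at y = 0 in this frame.
- lunch_tins: Bystander: stack of three white plastic lunch tins clipped together, 154 by 118 mm, 150 mm high, at the right. Origin: centre of its underside.
- percolator: Bystander: steel camping percolator, 104 mm across, 190 mm high, at the left. Origin: centre of its underside.
- funnel: Bystander: yellow silicone funnel standing mouth down, 92 mm across, 85 mm high, beyond the keeper rod. Origin: centre of its underside.
- wooden_spoon: Bystander: wooden spoon, 200 mm long, lying left of the hob. Origin: middle of its underside.
- mug: Bystander: white mug, 80 mm across, 85 mm high, at the right. Origin: centre of its underside.
- salt_jar: Bystander: small glass salt jar, 40 mm across, 50 mm high, in line with the rod, beyond its drawn-out end at the right. Origin: centre of its underside.

How it is judged:
By the outcome, as a careful person would: the job done as asked, in the order asked, and still so for the second after the job is handed in, while the arm keeps its last pose, push and grip.
It also fails if it takes over 56 s, if anything falls off the work surface, if the arm or the gripper's body presses on something with over 40 N, if the wrist force passes 120 N, or if a joint passes its speed limit or range.

## Robot

A 6-joint arm with a two-finger parallel gripper is mounted at the origin on the work surface. World frame = base frame: x ahead of the robot, y to its left, z up, the work surface at z = 0. Lengths are in m, angles in rad, forces in N, time in s.
With the tool pointing down it reaches from about 0.35 to 0.775 m from the base axis. Payload 5.5 kg.
Tool frame: the origin (TCP) lies between the finger pads; the fingertips stand 22 mm ahead of it and the grasp point (between the pads) lies 3 mm ahead of it; z points along the fingers, y is the line along which they close (so a half turn about z gives the same grasp; the last joint's range is limited). The gripper opens to 85 mm and grips with 20 to 120 N. Pads are 22 mm wide; open, the fingers measure 114 mm over their backs; the gripper's body (76 mm by 85 mm) begins 54 mm behind the grasp point. The pads swing forward as they close: fully open they stand 13 mm farther back than shut.
Start: joints at [1.133, 0.313, 0.046, 1.304, 0, 1.431], TCP at [0.169, 0.55, 0.253] pointing down, gripper open.
Joint ranges: [-2.76, 2.76], [-0.86, 1.69], [-1.03, 1.26], [-2.2, 2.34], [-1.47, 1.5], [-3.14, 3.14]. Speed limits (rad/s): [2.57, 2.57, 3.14, 3.14, 3.14, 3.14].

## Interface

Orientations are given as a unit quaternion [w, x, y, z].
In Python, from workcell import env gives the robot as it stands.
- The arm moves only by the tool nudge_tcp, called after ">>>" in YAML: its name, and indented under it one key for each argument. Schema: {"type":"object","properties":{"ticks":{"type":"array","items":{"type":"object","properties":{"tx":{"type":"number"},"ty":{"type":"number"},"tz":{"type":"number"},"wx":{"type":"number"},"wy":{"type":"number"},"wz":{"type":"number"}},"additionalProperties":false},"minItems":1,"maxItems":8},"aperture":{"type":"number"},"force":{"type":"number"},"only":{"type":"string"},"quiet":{"type":"boolean"},"lines":{"type":"string"}},"required":["ticks"],"additionalProperties":false}. ticks is a list of rows, 1 to 8 of them, each an object with the fields tx, ty, tz (the shift in m), wx, wy, wz (a rotation vector in rad); a field left out counts as zero; each row is the pose to reach, as a shift and turn from the pose commanded when the call began, along the tool's axes at that moment; what a row does not reach only later rows make up. A row lasts 1/8 s, in which the tool goes at most 0.0625 m and 0.188 rad, less where a joint would pass 70% of its speed; a pose out of reach is approached as far as the arm can. aperture is the finger opening in m, set as the call begins (left out keeps the last). The fingers move at their own pace and stop on an object; force is the grip in N (left out, the last holds). Time passes only in rows, so rows that do not move let the fingers close. The tool returns the time, the measured TCP pose, the force, the opening and the grip force at its end. only (a regular expression) keeps the lines of the reply that match it, lines (a string "A,B") keeps lines A to B, and quiet returns only ok. Input that does not fit is refused with a message, and nothing moves.
- env.get_state(): the state, without advancing time (a new reading comes with each control period).
- env.read_camera(name): name is "side" or "top"; returns a dict with "image" (480x640x3 uint8, red, green, blue), "K" (3x3 intrinsics, pixels), "D" ([k1, k2, p1, p2, k3] as OpenCV has them; the pictures are not rectified), "R" (3x3) and "t" (3): a world point X has camera coordinates R X + t. Camera axes: x right, y down, z forward; pixel columns grow to the right and rows downward; lengths in m; the calibration is good to about 2 mm. A picture is of the moment at which its call begins. There is no depth.
- env.hand_in(): hands the job in; it is judged then, once.
The state is a dict: "clock": time; "joint_pos": joint angles; "qvel": joint speeds; "tau": joint torques, N m; "tcp_pos": TCP position; "orientation": TCP orientation; "wrist_force": force on the tool from outside, world axes, zero at the start; "ft_torque": the same for the moment, N m; "finger_gap": finger opening in m; "grip_force": force on a finger pad.
Only numpy, scipy, OpenCV 4.12 (cv2) and the standard library are available. Lean on these libraries where they do the work, as an engineer would, in place of code of your own. Each camera call takes 0.05 s, during which the arm holds its last target. There are 200 camera calls.

## Working session

There is one attempt and no reset: what is moved stays moved. The work goes in short steps, Python scripts to look and compute and a tool call to move; the robot and the scene stay as the last step left them, time stands still between calls to the robot, and variables do not carry over. Pictures are saved under pics/ and viewed, at most 10 in all, crops included, and the job is handed in when it is done.

```bash
ls; mkdir -p pics
```

Create h.py:
```python
import numpy as np,cv2,json
from workcell import env
def snap(n,save=None):
    c=env.read_camera(n)
    c={k:np.array(v) for k,v in c.items()}
    if save: cv2.imwrite('pics/'+save,c['image'][:,:,::-1]); np.savez('pics/'+save[:-4]+'.npz',**c)
    return c
def load(s): return dict(np.load('pics/'+s+'.npz'))
def ray(c,uv):
    p=cv2.undistortPoints(np.array(uv,float).reshape(-1,1,2),c['K'],c['D'].astype(float))[:,0]
    d=np.c_[p,np.ones(len(p))]@c['R']; return -c['R'].T@c['t'],d
def onz(c,uv,z):
    o,d=ray(c,uv); return o+d*((z-o[2])/d[:,2])[:,None]
def tri(c1,u1,c2,u2):
    o1,d1=ray(c1,[u1]);o2,d2=ray(c2,[u2]);d1=d1[0];d2=d2[0]
    s=np.linalg.lstsq(np.c_[d1,-d2],o2-o1,rcond=None)[0]
    a=o1+s[0]*d1;b=o2+s[1]*d2
    return (a+b)/2,np.linalg.norm(a-b)
def proj(c,X):
    return cv2.projectPoints(np.array(X,float).reshape(-1,1,3),cv2.Rodrigues(c['R'])[0],c['t'].astype(float),c['K'],c['D'].astype(float))[0][:,0]
```

Run:
```python
from h import *
for n in('side','top'):
    c=snap(n,n+'0.png'); print(n,-c['R'].T@c['t'],c['R'][2])
s=env.get_state();print({k:np.round(v,3).tolist() for k,v in s.items()})
```

```text
pics
workcell.py
side [ 1.30711483 -0.66118103  0.77529282] [-0.60432505  0.56535755 -0.56139298]
top [0.36906968 0.01723992 1.44705274] [ 0.16689317  0.01134453 -0.98590972]
{'clock': 0.1, 'joint_pos': [1.133, 0.314, 0.045, 1.304, 0.0, 1.431], 'qvel': [0.002, -0.002, 0.001, -0.0, 0.0, -0.001], 'tau': [0.004, -48.173, 29.924, 0.013, -0.0, -0.0], 'tcp_pos': [0.169, 0.549, 0.253], 'orientation': [-0.0, 0.148, 0.989, -0.001], 'wrist_force': [-0.305, -0.684, -0.342], 'ft_torque': [0.015, -0.003, -0.082], 'grip_force': 0.0, 'finger_gap': 0.085}
```

View pics/top0.png

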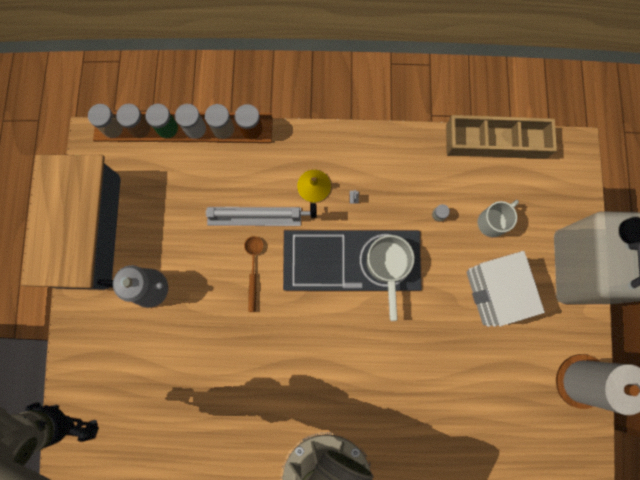

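View pics/side0.png

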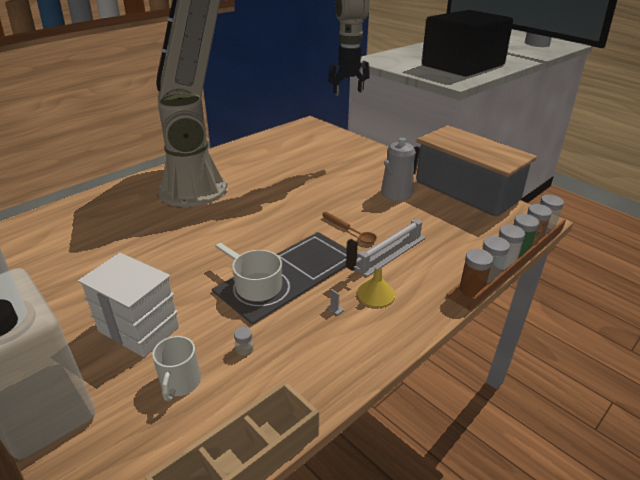

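Top: square outline about (319,260), pan (388,260) with its handle end at (393,318), grip block (313,210), mark (354,197). Side: pan (258,277), grip block (352,253), mark (336,302). I'll enlarge both to get exact pixels.

Run:
```python
from h import *
a=cv2.imread('pics/top0.png')[165:331,200:460];b=cv2.imread('pics/side0.png')[205:330,195:445]
cv2.imwrite('pics/topc.png',cv2.resize(a,None,fx=3,fy=3,interpolation=cv2.INTER_CUBIC))
cv2.imwrite('pics/sidec.png',cv2.resize(b,None,fx=3.2,fy=3.2,interpolation=cv2.INTER_CUBIC))
```

```text
(no output)
```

View pics/topc.png

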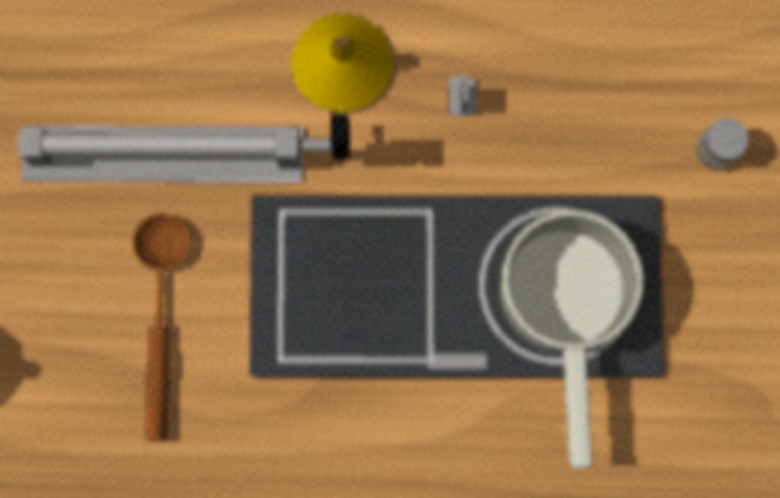

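View pics/sidec.png

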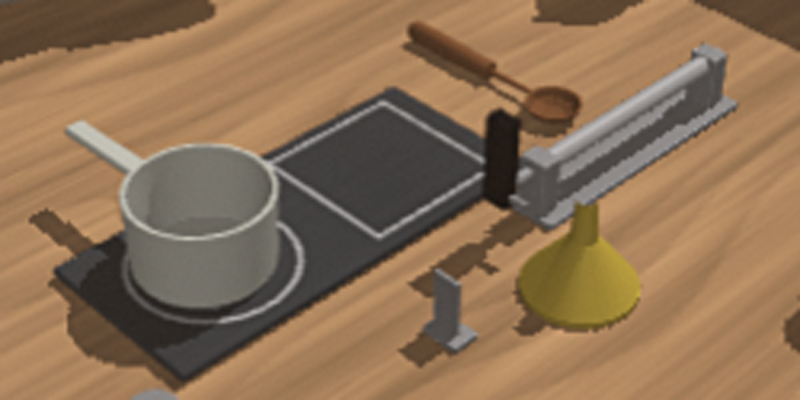

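The square corners, rim, handle, block and mark plate are all clear in both crops. In the top crop, a pale bar at (458,360) beside the square is hidden behind the pan in the side view. Next I'll measure everything.

Create m.py:
```python
from h import *
T=load('top0');S=load('side0')
t=lambda u,v:((u+.5)/3-.5+200,(v+.5)/3-.5+165)
s=lambda u,v:((u+.5)/3.2-.5+195,(v+.5)/3.2-.5+205)
r=lambda a:np.round(a,4).tolist()
P=lambda n,a,b:print(n,*map(r,tri(T,t(*a),S,s(*b))))
# square corners: far-left, far-right, near-left, near-right
P('sq FL',(280,212),(489,164));P('sq FR',(431,212),(379,236));P('sq NL',(281,359),(383,103))
P('hob NL',(251,376),(392,88));P('hob FR',(662,198),(184,379))
P('handle end',(579,465),(76,130))
P('block top',(340,125),(502,114))
P('mark top',(459,80),(447,274))
if __name__=='__main__':
    sq=onz(T,[t(280,212),t(431,212),t(432,359),t(281,359)],.012);print('sqz',r(sq),r(sq.mean(0)))
    hb=onz(T,[t(251,197),t(662,198),t(666,375),t(251,376)],.012);print('hob',r(hb),r(hb.mean(0)))
    # pan: pale mask in top, rim contour
    hsv=cv2.cvtColor(T['image'],cv2.COLOR_RGB2HSV);m=((hsv[...,1]<60)&(hsv[...,2]>95)).astype(np.uint8)*255
    k=np.zeros_like(m);k[230:325,350:425]=255;m&=k
    n,l,st,_=cv2.connectedComponentsWithStats(m);i=1+st[1:,4].argmax();print(st[i])
    ys,xs=np.where(l==i);W=onz(T,np.c_[xs,ys],.066)
    h=ys>284;W=W[h];rows=np.array([np.mean(W[ys[h]==y],0) for y in np.unique(ys[h])]);f=np.polyfit(rows[:,0],rows[:,1],1)
    print('handle top line y=',f,'x',rows[0,0],rows[-1,0])
    # rim from crop edges L,R,top extremes at z=.082
    rim=onz(T,[t(502,282),t(642,280),t(572,210),t(572,351)],.082);print('rim',r(rim),r((rim[0]+rim[1])/2),r((rim[2]+rim[3])/2))
    print('bar',r(onz(T,[t(430,360),t(487,360)],.012)), r(proj(S,onz(T,[t(458,360)],.012))*1-[195,205]))
    br=onz(T,[t(22,142),t(45,142),t(290,142)],.055);print('tube line',r(br))
    print('block in side bottom',r(onz(S,[s(503,205)],.035)))
```

```bash
python3 m.py
```

```text
sq FL [0.6164, 0.0998, 0.0174] 0.002
sq FR [0.6212, -0.0301, 0.0159] 0.0034
sq NL [0.4893, 0.0968, 0.0147] 0.002
hob NL [0.4741, 0.1222, 0.0114] 0.0012
hob FR [0.6397, -0.2325, 0.0107] 0.0064
handle end [0.4027, -0.155, 0.061] 0.0022
block top [0.6727, 0.0477, 0.1199] 0.0001
mark top [0.7261, -0.055, 0.059] 0.0068
sqz [[0.618, 0.1009, 0.012], [0.6208, -0.0316, 0.012], [0.4918, -0.0344, 0.012], [0.4889, 0.0962, 0.012]] [0.5549, 0.0328, 0.012]
hob [[0.6308, 0.1268, 0.012], [0.6377, -0.2349, 0.012], [0.4819, -0.2373, 0.012], [0.4736, 0.1217, 0.012]] [0.556, -0.0559, 0.012]
[ 359  234   56   87 2248]
handle top line y= [ 0.09337371 -0.19494366] x 0.48769282025649097 0.40112105405657095
rim [[0.5509, -0.0889, 0.082], [0.555, -0.2054, 0.082], [0.6127, -0.147, 0.082], [0.4948, -0.1472, 0.082]] [0.5529, -0.1472, 0.082] [0.5537, -0.1471, 0.082]
bar [[0.4909, -0.0327, 0.012], [0.4919, -0.082, 0.012]] [[75.9081, 55.6284]]
tube line [[0.6671, 0.3231, 0.055], [0.6675, 0.3031, 0.055], [0.6716, 0.0917, 0.055]]
block in side bottom [[0.6761, 0.0511, 0.035]]
```

Create g.py:
```python
import sys
from h import *
from scipy.spatial.transform import Rotation as Ro
# usage: g.py x y z yx yy  -> shift and rotvec in tool axes; yx,yy = wanted tool y direction
x,y,z,a,b=map(float,sys.argv[1:6]);s=env.get_state()
q=np.array(s['orientation']);R=Ro.from_quat(q[[1,2,3,0]])
Y=np.array([a,b,0])/np.hypot(a,b);Z=np.array([0,0,-1.]);G=Ro.from_matrix(np.c_[np.cross(Y,Z),Y,Z])
d=R.inv().apply(np.array([x,y,z])-s['tcp_pos'])
print('tcp',np.round(s['tcp_pos'],4),'d',np.round(d,4),'rv',np.round((R.inv()*G).as_rotvec(),3),'axes\n',np.round(R.as_matrix(),3),'F',np.round(s['wrist_force'],1),'t',s['clock'])
```

```bash
python3 g.py .463 -.1525 .20 -.08 1
```

```text
tcp [0.1685 0.5493 0.2525] d [-0.4874 -0.5845  0.0533] rv [-0.002 -0.001 -0.378] axes
 [[-0.956  0.293 -0.001]
 [ 0.293  0.956 -0.001]
 [ 0.    -0.002 -1.   ]] F [-0.3 -0.7 -0.3] t 0.1
```
Distance .76; first half 8 rows of ~.05 each: up to fraction .53. Just type. 8 rows of (-.03,-.036)=.047 each.. keep z 0 first; rotate -.047 each. First 8 rows: end (-.24,-.29,0,0,0,-.19).

>>> nudge_tcp:
  ticks:
    - {"tx": -0.02, "ty": -0.02, "wz": -0.02}
    - {"tx": -0.05, "ty": -0.06, "wz": -0.04}
    - {"tx": -0.08, "ty": -0.10, "wz": -0.08}
    - {"tx": -0.12, "ty": -0.14, "wz": -0.12}
    - {"tx": -0.15, "ty": -0.18, "wz": -0.15}
    - {"tx": -0.18, "ty": -0.22, "wz": -0.18}
    - {"tx": -0.21, "ty": -0.26, "wz": -0.20}
    - {"tx": -0.24, "ty": -0.29, "wz": -0.22}
  aperture: 0.085
  force: 60

```text
clock: 1.1
tcp_pos: [0.3129, 0.2004, 0.2531]
orientation: [-0.0, 0.039, 0.999, -0.0]
wrist_force: [0.1, 1.1, 0.7]
finger_gap: 0.0849
grip_force: 0.0
```

```bash
python3 g.py .463 -.1525 .20 -.08 1
```

```text
tcp [0.3129 0.2004 0.2531] d [-0.1769 -0.3402  0.0531] rv [-0.    -0.    -0.157] axes
 [[-0.997  0.077 -0.   ]
 [ 0.077  0.997 -0.   ]
 [ 0.    -0.    -1.   ]] F [0.1 1.1 0.7] t 1.1
```

>>> nudge_tcp:
  ticks:
    - {"tx": -0.02, "ty": -0.04, "wz": -0.02}
    - {"tx": -0.04, "ty": -0.09, "wz": -0.05}
    - {"tx": -0.07, "ty": -0.14, "wz": -0.08}
    - {"tx": -0.10, "ty": -0.19, "tz": 0.01, "wz": -0.10}
    - {"tx": -0.125, "ty": -0.24, "tz": 0.02, "wz": -0.12}
    - {"tx": -0.15, "ty": -0.29, "tz": 0.04, "wz": -0.14}
    - {"tx": -0.17, "ty": -0.325, "tz": 0.05, "wz": -0.157}
    - {"tx": -0.177, "ty": -0.34, "tz": 0.053, "wz": -0.157}

```text
clock: 2.1
tcp_pos: [0.4631, -0.1523, 0.199]
orientation: [-0.001, -0.038, 0.999, 0.001]
wrist_force: [-0.6, 1.0, 0.5]
finger_gap: 0.085
grip_force: 0.0
```

```bash
python3 g.py .463 -.1525 .065 -.08 1
```

```text
tcp [ 0.4631 -0.1523  0.199 ] d [-1.00e-04 -3.00e-04  1.34e-01] rv [ 0.001 -0.002 -0.003] axes
 [[-0.997 -0.077 -0.002]
 [-0.077  0.997  0.001]
 [ 0.002  0.001 -1.   ]] F [-0.6  1.   0.5] t 2.1
```

>>> nudge_tcp:
  ticks:
    - {"tz": 0.03}
    - {"tz": 0.07}
    - {"tz": 0.105}
    - {"tz": 0.125}
    - {"tz": 0.134}
    - {"tz": 0.134}
  aperture: 0.085

```text
clock: 2.85
tcp_pos: [0.4629, -0.1501, 0.0663]
orientation: [-0.0, -0.04, 0.999, 0.0]
wrist_force: [0.1, -0.2, 0.6]
finger_gap: 0.0847
grip_force: 0.0
```

>>> nudge_tcp:
  ticks:
    - {}
    - {}
    - {}
    - {}
    - {}
    - {}
  aperture: 0
  force: 40

```text
clock: 3.6
tcp_pos: [0.4634, -0.1511, 0.0667]
orientation: [0.0, -0.039, 0.999, -0.0]
wrist_force: [-0.8, -1.6, 6.1]
finger_gap: 0.0172
grip_force: 39.8
```

Run:
```python
from h import *
c=snap('side','s1.png');a=c['image'][200:330,190:390,::-1];d=snap('top','t1.png')['image'][180:340,270:430,::-1]
a=cv2.resize(a,(800,520));cv2.imwrite('pics/s1c.png',a)
```

```text
(no output)
```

View pics/s1c.png

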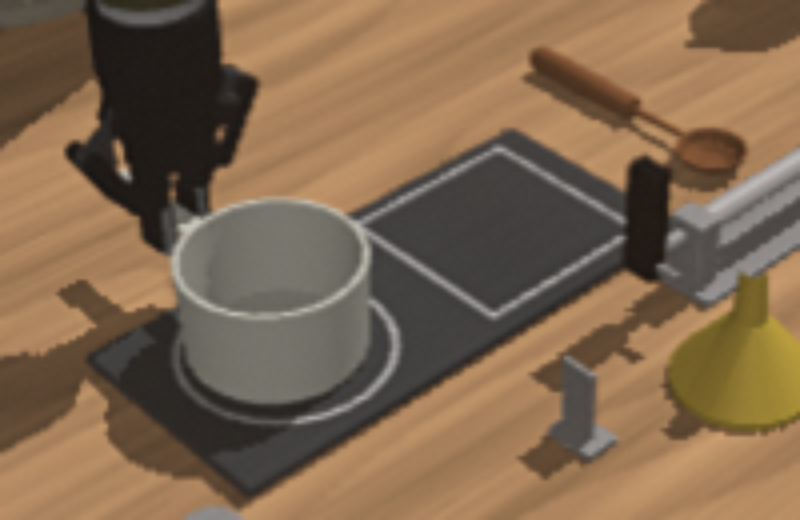

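The handle is gripped (gap 17 mm) and the pan stands flat on the hob. Now I'll slide it, easing the slight downward load.

>>> nudge_tcp:
  ticks:
    - {"tx": -0.002, "ty": 0.002, "tz": -0.0003}
    - {"tx": -0.005, "ty": 0.008, "tz": -0.0003}
    - {"tx": -0.007, "ty": 0.018, "tz": -0.0003}
    - {"tx": -0.008, "ty": 0.03, "tz": -0.0003}

```text
clock: 4.2
tcp_pos: [0.4694, -0.12, 0.0668]
orientation: [0.001, -0.039, 0.999, -0.0]
wrist_force: [0.3, -4.3, 2.2]
finger_gap: 0.0169
grip_force: 39.8
```

```bash
python3 g.py .463 .027 .066 -.08 1
```

Run:
```python
from h import *
snap('side','s2.png');snap('top','t2.png')
```

```text
tcp [ 0.4694 -0.12    0.0668] d [-0.0052  0.147   0.0006] rv [-0.001  0.001 -0.001] axes
 [[-0.997 -0.079  0.001]
 [-0.079  0.997 -0.001]
 [-0.001 -0.001 -1.   ]] F [ 0.3 -4.3  2.2] t 4.2
```

>>> nudge_tcp:
  ticks:
    - {"tx": -0.001, "ty": 0.018}
    - {"tx": -0.003, "ty": 0.04}
    - {"tx": -0.004, "ty": 0.062}
    - {"tx": -0.005, "ty": 0.084}
    - {"tx": -0.007, "ty": 0.106}
    - {"tx": -0.008, "ty": 0.128}
    - {"tx": -0.009, "ty": 0.142}
    - {"tx": -0.009, "ty": 0.147}

```text
clock: 5.3
tcp_pos: [0.4659, 0.0277, 0.0666]
orientation: [-0.0, -0.04, 0.999, -0.0]
wrist_force: [-0.2, -5.3, 4.4]
finger_gap: 0.0171
grip_force: 40.0
```

>>> nudge_tcp:
  ticks:
    - {}
    - {}

```text
clock: 5.55
tcp_pos: [0.4658, 0.0277, 0.0666]
orientation: [-0.0, -0.04, 0.999, 0.001]
wrist_force: [-0.4, 0.4, 5.1]
finger_gap: 0.0168
grip_force: 39.8
```

Run:
```python
from h import *
snap('side','s3.png');c=snap('top','t3.png')
a=c['image'][165:331,200:460,::-1];b=cv2.imread('pics/s3.png')[205:330,195:445]
o=np.vstack([cv2.resize(a,(520,332)),cv2.resize(b,(520,260))]);cv2.imwrite('pics/c3.png',o)
```

```text
(no output)
```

View pics/c3.png

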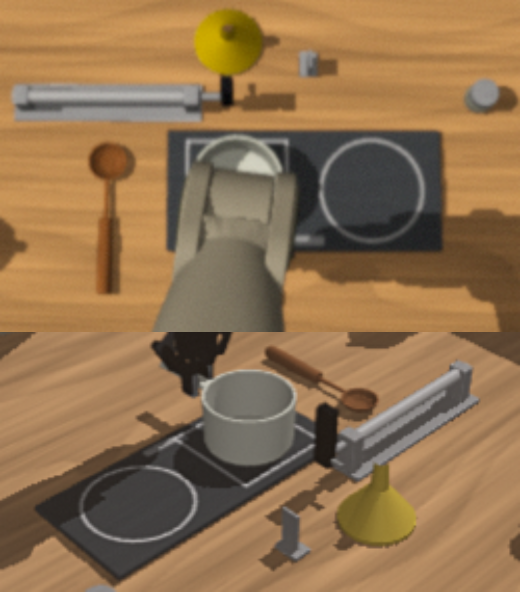

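The pan is inside the square in both parts (pan at about (248,415) in the side half), and the bar by the square is flush. I'll release and lift straight up, then check.

>>> nudge_tcp:
  ticks:
    - {}
    - {}
    - {}
    - {}
  aperture: 0.06
  force: 40

```text
clock: 6.15
tcp_pos: [0.4659, 0.0272, 0.0664]
orientation: [-0.0, -0.04, 0.999, 0.0]
wrist_force: [-0.5, 0.3, 0.2]
finger_gap: 0.0601
grip_force: 0.0
```

>>> nudge_tcp:
  ticks:
    - {"tz": -0.01}
    - {"tz": -0.04}
    - {"tz": -0.09}
    - {"tz": -0.14}
    - {"tx": 0.03, "tz": -0.18}
    - {"tx": 0.08, "tz": -0.18}
    - {"tx": 0.11, "tz": -0.18}
  aperture: 0.06

```text
clock: 7.02
tcp_pos: [0.3547, 0.0185, 0.2478]
orientation: [0.001, -0.04, 0.999, -0.0]
wrist_force: [-0.3, -0.1, 0.9]
finger_gap: 0.06
grip_force: 0.0
```

```bash
python3 g.py .467 .028 .2 -.08 1;python3 - <<'E'
from h import *
snap('side','s4.png');c=snap('top','t4.png')
a=c['image'][165:331,200:460,::-1];b=cv2.imread('pics/s4.png')[205:330,195:445]
o=np.vstack([cv2.resize(a[20:125,50:170],(480,420)),cv2.resize(b[:70,70:150],(480,180*7//3*1))[:180]]);
a=cv2.resize(a[25:125,20:170],(600,400),interpolation=2);b=cv2.resize(b[:90,60:180],(800,600),interpolation=2)
cv2.imwrite('pics/c4.png',np.vstack([a[:, :],cv2.resize(b,(600,450))[200:400]]))
E
```

```text
tcp [0.3547 0.0185 0.2478] d [-0.1126  0.0005  0.048 ] rv [-0.     0.002 -0.   ] axes
 [[-0.997 -0.079  0.002]
 [-0.079  0.997 -0.   ]
 [-0.002 -0.    -1.   ]] F [-0.3 -0.1  0.9] t 7.025
```

View pics/c4.png

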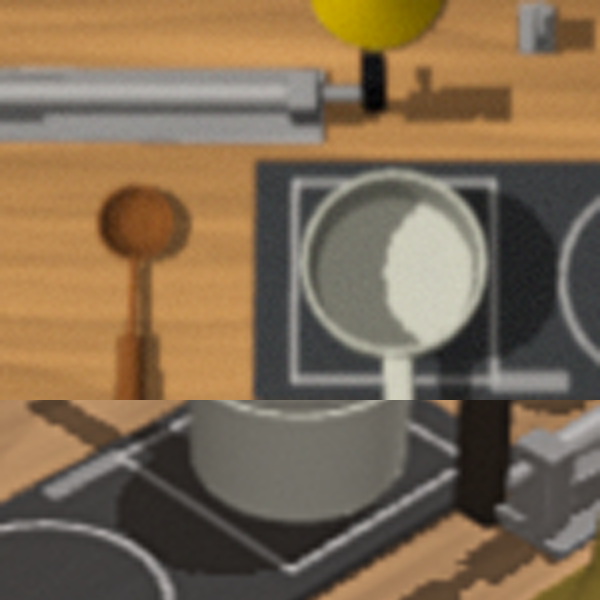

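Run:
```python
from h import *
T=load('t4');t=lambda u,v:((u+.5)/4-.5+220,(v+.5)/4-.5+190)
rim=onz(T,[t(301,263),t(487,263),t(394,171),t(394,356)],.082);print(rim.round(4).tolist(),(rim[0]+rim[1])[:2]/2,(rim[2]+rim[3])[:2]/2)
# block: black mask extents in both views
for n in('t4','s4'):
    c=load(n);x0,y0,x1,y1=(300,195,330,225) if n=='t4' else (335,225,362,275)
    m=(c['image'][y0:y1,x0:x1].max(2)<40);ys,xs=np.where(m);print(n,xs.min()+x0,xs.max()+x0,ys.min()+y0,ys.max()+y0,[ (y+y0,xs[ys==y].mean()+x0) for y in (ys.min()+1,)])
    X=[(.6725+dx,.0477+dy,.115) for dx in(-.012,.012) for dy in (-.008,.008)];print(proj(c,X).round(1).tolist())
```

```bash
python3 g.py .6725 .0477 .2 -.02 1
```

```text
[[0.5553, 0.0906, 0.082], [0.5578, -0.0251, 0.082], [0.6147, 0.0341, 0.082], [0.4986, 0.0314, 0.082]] [0.55655895 0.03275272] [0.55663827 0.03273539]
t4 311 315 204 217 [(np.int64(205), np.float64(312.5))]
[[316.1, 211.6], [309.6, 211.5], [316.4, 202.1], [309.9, 202.0]]
s4 346 356 240 269 [(np.int64(241), np.float64(350.5))]
[[345.4, 241.1], [350.0, 238.6], [352.7, 245.4], [357.4, 242.8]]
tcp [0.3536 0.0187 0.2474] d [-0.3202  0.0038  0.0474] rv [ 0.    -0.     0.059] axes
 [[-0.997 -0.079 -0.   ]
 [-0.079  0.997  0.   ]
 [ 0.     0.    -1.   ]] F [0.3 0.5 0.6] t 7.125
```

Pan centre (0.5566, 0.0327), square centre (0.555, 0.0325): well inside. On to the rod.

>>> nudge_tcp:
  ticks:
    - {"tx": -0.02, "wz": 0.02}
    - {"tx": -0.06, "wz": 0.04}
    - {"tx": -0.11, "ty": 0.001, "wz": 0.059}
    - {"tx": -0.16, "ty": 0.002, "wz": 0.059}
    - {"tx": -0.21, "ty": 0.003, "tz": 0.01, "wz": 0.059}
    - {"tx": -0.26, "ty": 0.004, "tz": 0.02, "wz": 0.059}
    - {"tx": -0.305, "ty": 0.004, "tz": 0.04, "wz": 0.059}
    - {"tx": -0.32, "ty": 0.004, "tz": 0.047, "wz": 0.059}
  aperture: 0.085
  force: 60

```text
clock: 8.12
tcp_pos: [0.677, 0.048, 0.1969]
orientation: [-0.001, -0.01, 1.0, 0.0]
wrist_force: [-0.1, -0.4, 0.0]
finger_gap: 0.0851
grip_force: 0.0
```

>>> nudge_tcp:
  ticks:
    - {}

```text
clock: 8.25
tcp_pos: [0.6752, 0.0479, 0.1982]
orientation: [-0.001, -0.01, 1.0, 0.0]
wrist_force: [0.4, 0.4, -0.4]
finger_gap: 0.085
grip_force: 0.0
```

```bash
python3 g.py .6725 .0477 .098 -.02 1
```

```text
tcp [0.6752 0.0479 0.1982] d [ 2.500e-03 -1.000e-04  1.002e-01] rv [ 0.    -0.002  0.   ] axes
 [[-1.    -0.02  -0.002]
 [-0.02   1.     0.   ]
 [ 0.002  0.    -1.   ]] F [ 0.4  0.4 -0.4] t 8.25
```

>>> nudge_tcp:
  ticks:
    - {"tx": 0.001, "tz": 0.03}
    - {"tx": 0.002, "tz": 0.06}
    - {"tx": 0.002, "tz": 0.085}
    - {"tx": 0.002, "tz": 0.098}
    - {"tx": 0.002, "tz": 0.1}
  aperture: 0.085

```text
clock: 8.88
tcp_pos: [0.6724, 0.0477, 0.1]
orientation: [-0.0, -0.01, 1.0, 0.0]
wrist_force: [-0.2, -1.0, 0.4]
finger_gap: 0.0853
grip_force: 0.0
```

>>> nudge_tcp:
  ticks:
    - {}
    - {}
    - {}
    - {}
    - {}
    - {}
  aperture: 0
  force: 60

```text
clock: 9.62
tcp_pos: [0.6734, 0.0483, 0.1002]
orientation: [0.0, -0.01, 1.0, 0.0]
wrist_force: [-0.4, 3.2, 3.9]
finger_gap: 0.0151
grip_force: 59.3
```

```bash
python3 g.py .675 -.045 .098 -.02 1
```

```text
tcp [0.6734 0.0483 0.1002] d [ 0.0003 -0.0933  0.0021] rv [0.001 0.001 0.001] axes
 [[-1.    -0.021  0.001]
 [-0.021  1.     0.001]
 [-0.001  0.001 -1.   ]] F [-0.4  3.2  3.9] t 9.625
```

>>> nudge_tcp:
  ticks:
    - {"ty": -0.005}
    - {"ty": -0.018}
    - {"ty": -0.034}
    - {"ty": -0.05}
    - {"ty": -0.066}
    - {"ty": -0.082}
    - {"ty": -0.092}
    - {"ty": -0.095}
  force: 60

```text
clock: 10.62
tcp_pos: [0.675, -0.0466, 0.1001]
orientation: [0.0, -0.01, 1.0, 0.001]
wrist_force: [-0.2, 8.4, 7.1]
finger_gap: 0.015
grip_force: 59.5
```

>>> nudge_tcp:
  ticks:
    - {}
    - {}

```text
clock: 10.88
tcp_pos: [0.675, -0.0461, 0.1001]
orientation: [0.0, -0.011, 1.0, 0.001]
wrist_force: [-0.4, 8.3, 5.8]
finger_gap: 0.0153
grip_force: 59.5
```

Run:
```python
from h import *
snap('side','s5.png');c=snap('top','t5.png')
a=c['image'][170:230,290:390,::-1];b=cv2.imread('pics/s5.png')[235:325,280:400]
cv2.imwrite('pics/c5.png',np.hstack([cv2.resize(a,(400,240),interpolation=2),np.zeros((240,0,3),np.uint8)]) if 0 else np.vstack([cv2.resize(a,(400,240),interpolation=2),cv2.resize(b,(400,300),interpolation=2)]))
```

```text
(no output)
```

View pics/c5.png

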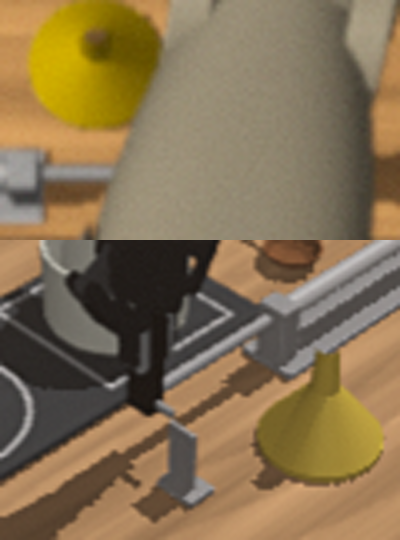

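Side part: the pointer comes out of the block foot at (158,402) with its tip near (174,412), and the mark plate's near top corner is about (170,418), so it's close. I'll enlarge that for accuracy, plus the mark from the first top picture.

Run:
```python
from h import *
I=lambda n,y0,y1,x0,x1:cv2.resize(load(n)['image'][y0:y1,x0:x1,::-1],None,fx=12,fy=12,interpolation=cv2.INTER_CUBIC)
a=I('s5',275,317,318,350);b=I('t0',0,1,0,1) if 0 else I('top0',184,206,344,364); b=np.vstack([b,I('s4',286,306,322,342)])
h=504;p=lambda i:np.vstack([i,np.zeros((h-len(i),i.shape[1],3),np.uint8)])
o=np.hstack([p(a),p(b)]);print(o.shape)
for k in range(0,o.shape[1],60): cv2.putText(o,str(k),(k,8),0,.3,(0,0,255))
for k in range(0,o.shape[0],60): cv2.putText(o,str(k),(0,k+4),0,.3,(0,0,255))
cv2.imwrite('pics/c6.png',o)
```

```text
(504, 624, 3)
```

View pics/c6.png

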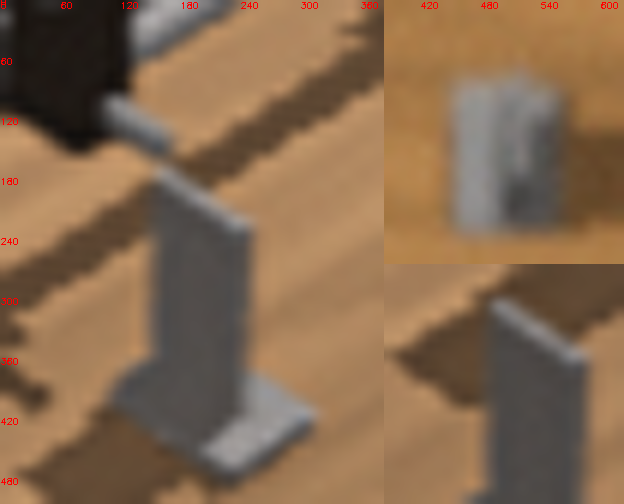

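Run:
```python
from h import *
S=load('s5');T=load('top0')
s=lambda u,v:((u+.5)/12-.5+318,(v+.5)/12-.5+275); t=lambda u,v:((u-384+.5)/12-.5+344,(v+.5)/12-.5+184)
n,f=onz(S,[s(158,171),s(248,224)],.053);print('plate top',n.round(4),f.round(4),np.linalg.norm(f-n))
b=onz(S,[s(110,395),s(225,480),s(312,413)],.0);print('foot',b.round(4).tolist())
p=onz(S,[s(108,98),s(169,137)],.048);print('pointer',p.round(4).tolist())
print('top view plate z.053',onz(T,[t(517,85),t(517,190)],.053).round(4).tolist(),'foot z0',onz(T,[t(460,225),t(460,85),t(560,225)],.003).round(4).tolist())
A=np.array([.02,-1,0])
print('along -y: mark',A@((n+f)/2),A@n,A@f,'pointer',A@p[0],A@p[1],'grip',A@env.get_state()['tcp_pos'])
m=(n+f)/2
for c,nm,inv in((S,'side',lambda q:((q-[318,275]+.5)*12)),(T,'top',lambda q:(q-[344,184]+.5)*12+[384,0])):
  print(nm,inv(proj(c,[n,f,m*[1,1,0],[m[0],m[1],.053]])).round(0).tolist())
```

```text
plate top [ 0.7101 -0.0553  0.053 ] [ 0.7325 -0.0536  0.053 ] 0.02243291145789012
foot [[0.708, -0.0645, 0.0], [0.74, -0.0649, 0.0], [0.7381, -0.0393, 0.0]]
pointer [[0.6839, -0.0431, 0.048], [0.7002, -0.0426, 0.048]]
top view plate z.053 [[0.732, -0.0578, 0.053], [0.7086, -0.058, 0.053]] foot z0 [[0.7125, -0.0481, 0.003], [0.7447, -0.0477, 0.003], [0.713, -0.0704, 0.003]]
along -y: mark 0.06889280841134164 0.06954559080997014 0.06824002601271313 pointer 0.05676346905331107 0.05657065909961953 grip 0.05952030849977631
side [[158.0, 171.0], [248.0, 224.0], [196.0, 406.0], [203.0, 198.0]]
top [[505.0, 183.0], [498.0, 83.0], [489.0, 191.0], [502.0, 133.0]]
```

Side view: the pointer is about 12 mm short of the plate, and the top view agrees (mark y≈-0.058, grip -0.046). I'll pull 12 mm more.

>>> nudge_tcp:
  ticks:
    - {"ty": -0.004}
    - {"ty": -0.009}
    - {"ty": -0.012}
    - {"ty": -0.012}
    - {"ty": -0.012}
  force: 60

```text
clock: 11.6
tcp_pos: [0.6753, -0.0578, 0.1001]
orientation: [0.0, -0.011, 1.0, 0.001]
wrist_force: [-1.0, 9.3, 5.9]
finger_gap: 0.0151
grip_force: 59.6
```

Run:
```python
from h import *
snap('side','s7.png')
o=cv2.resize(load('s7')['image'][275:317,318-10:350,::-1],None,fx=12,fy=12,interpolation=cv2.INTER_CUBIC)
for k in range(0,o.shape[1],60): cv2.putText(o,str(k),(k,8),0,.3,(0,0,255))
for k in range(0,o.shape[0],60): cv2.putText(o,str(k),(0,k+4),0,.3,(0,0,255))
cv2.imwrite('pics/c7.png',o)
```

```text
(no output)
```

View pics/c7.png

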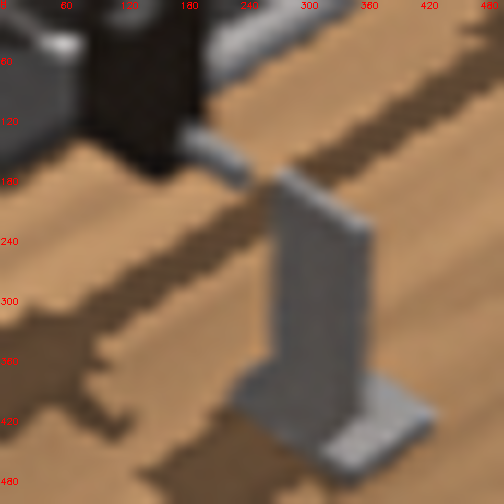

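The pointer's top runs (185,130)–(247,168), nearly in line with the plate's top edge (278,171)–(368,224). I'll check the numbers.

Run:
```python
from h import *
S=load('s7');s=lambda u,v:((u+.5)/12-.5+308,(v+.5)/12-.5+275)
n,f=onz(S,[s(278,171),s(368,224)],.053);p=onz(S,[s(185,131),s(246,168)],.048)
A=np.array([.02,-1,0]);print(A@n,A@f,A@p[0],A@p[1],p.round(4).tolist())
# predicted pointer top edges if level
c=(n+f)/2;e=np.array([1,.02,0]);y=c[1]
for d in(-.002,.002): 
    X=[[.69,y+d-.02*(c[0]-.69),.048],[.7025,y+d-.02*(c[0]-.7025),.048]];print(((proj(S,X)-[308,275]+.5)*12).round().tolist())
G=cv2.cvtColor(S['image'],cv2.COLOR_RGB2GRAY)
print(G[283:293,321:336])
```

```text
0.06954559080997014 0.06824002601271313 0.06977811178729573 0.06906185846160313 [[0.6854, -0.0561, 0.048], [0.7012, -0.055, 0.048]]
[[198.0, 145.0], [244.0, 176.0]]
[[213.0, 136.0], [259.0, 167.0]]
[[ 24  24  22  26  94 139 149 145 142 141 139 141 142 143 142]
 [ 25  24  26  29  89 134 144 141 140 140 142 145 146 145 146]
 [ 23  27  60  76 100 132 141 140 141 144 146 148 150 149 151]
 [ 25  35  91 132 145 145 143 142 146 149 149 152 153 149 146]
 [ 23  39  70  96 120 141 150 152 153 152 151 150 146 112  89]
 [ 18  24  48  70  82 103 134 140 150 153 149 114  84  77  73]
 [ 31  65 119 131 109  86  80  95 134 144 148 125  90  75  74]
 [109 139 159 160 153 129  95  97  95  86  91 121 129 106  91]
 [153 157 158 156 155 151 139 104  78  72  74  81 107 141 148]
 [157 157 154 153 147 111  88  80  76  76  73  73  79  91 124]]
```

Pointer 0.0694, mark 0.0689: level within about 0.5 mm. The hold is steady, so I'm handing in.

>>> nudge_tcp:
  ticks:
    - {}
    - {}
    - {}

```text
clock: 12.02
tcp_pos: [0.6753, -0.0577, 0.1001]
orientation: [0.0, -0.011, 1.0, 0.001]
wrist_force: [-0.9, 9.0, 6.1]
finger_gap: 0.0155
grip_force: 59.5
```

```bash
python3 -c "
from workcell import env
print(env.hand_in())"
```

```text
the job is handed in; nothing more can be done
None
```

I handed the job in at 12 s: the pan is inside the square (about 2 mm off centre), and the arm is holding the keeper rod steady with its pointer level with the mark to about 0.5 mm by the side camera; the hand-in returned no verdict.

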